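Latch the photometer's sample slide and take a reading

ROBOT

A 6-joint arm with a two-finger parallel gripper is mounted at the origin on the work surface. World frame = base frame: x ahead of the robot, y to its left, z up, the work surface at z = 0. Lengths are in m, angles in degrees, forces in N, time in s.
With the tool pointing down it reaches from about 0.275 to 0.975 m from the base axis. Payload 8.4 kg.
Tool frame: the origin (TCP) lies midway between the tips of the shut fingers; the grasp point (between the pads) lies 19 mm behind it; z points along the fingers, y is the direction in which the jaws open and shut (so a half turn about z gives the same grasp; the last joint's range is limited). The gripper opens to 92 mm and grips with 3 to 60 N. Pads are 20 mm wide; open, the fingers measure 128 mm over their backs; the gripper's body (75 mm by 189 mm) begins 69 mm behind the grasp point.
Start: joints at [-73.591, 20.225, 93.587, -0, 66.188, -0.138], TCP at [0.178, -0.599, 0.215] pointing down, gripper open.
Joint ranges: [-150.9, 150.9], [-52.94, 120.26], [3.33, 152.33], [-74.26, 254.26], [0, 154.13], [-172.89, 172.89]. Speed limits (degrees/s): [127.2, 127.2, 159.86, 180, 180, 180].

INTERFACE

Orientations are given as a 3x3 rotation matrix whose columns are the frame's x, y, z axes.
In Python, from plant import observe, imaging, ticket gives the robot as it stands.
- The arm moves only by the tool step_arm, never from a script. Its argument "rows" is a list of rows, each a list of 7 numbers: the shift along the tool's x, y, z in m, then the turn, a rotation vector about the tool's x, y, z in rad, then the gripper's target within -1 to 1 (shut at 1, half-way at 0, fully open at -1). A call has 1 to 12 rows; each row shifts and turns the commanded pose from where the row before left it, along the tool's axes as they then stand; what a row does not reach is not made up. A row lasts 1/12 s, in which the tool goes at most 41.7 mm and 7.16 degrees, less where a joint would pass 70% of its speed; a pose out of reach is approached as far as the arm can. A call with a gripper value outside its range is refused whole. The fingers move at their own pace and stop on an object; the grip force is fixed at half the most. Time passes only in rows, so rows that do not move let the fingers close. It gives the time, the measured TCP pose, the force and the opening at its end, in the units of the state.
- observe(): the state, without advancing time (a new reading comes with each control period).
- imaging.grab_frame(name): name is "scene" or "top"; returns a dict with "color" (384x512x3 uint8, red, green, blue), "mtx" (3x3 intrinsics, pixels), "T" (4x4, takes a point from camera to world coordinates). Camera axes: x right, y down, z forward; pixel columns grow to the right and rows downward; lengths in m; the calibration is good to about 2 mm. A picture is of the moment at which its call begins. There is no depth.
- ticket.hand_in(): hands the job in, once; it reports no verdict.
The state is a dict: "time_s": time; "q": joint angles; "qvel": joint speeds; "joint_efforts": joint torques, N m; "tcp_pos": TCP position; "tcp_rot": TCP orientation; "contact_force": force on the tool from outside, world axes, zero at the start; "torque": the same for the moment, N m; "width": finger opening in m.
Only numpy, scipy, OpenCV 4.12 (cv2) and the standard library are available. Lean on these libraries where they do the work, as an engineer would, in place of code of your own. Each camera call takes 0.05 s, during which the arm holds its last target.

TASK

Take a check reading with the reference filters already loaded in the photometer: with the fingertips push its blue-fronted sample slide all the way in to the inner stop, let it go so that it springs back and latches part-way on the catch pin, then press the green read key right down and come away. Nothing is to be gripped or lifted: leave the filters, the black catch-pin knob and the grey key alone, and do not shift the other things on the bench. The green key must not be pressed before the slide has latched.

Things in the scene. Friction and masses are not known exactly. Their poses are not given: they have to be found in the camera images.
- photometer: benchtop photometer, fixed; white housing 210 (x) x 250 (y) x 82 mm high, rear strip 112 mm high; origin at bench height under the housing's middle; its x points front to back (the way the slide is pushed), y left, z up. Front face at x = -110 mm; the slide leaves a tunnel there, centred on y = +45 mm; a grey base plate 8 mm high runs 50 mm out under it. Keys on the right of the top
- slide (a joint): inward travel of the sample slide along the photometer's +x, m: 0 = out (start), 0.066 = inner stop, 0.048 = latched mid position. A spring pushes it out with about 2.5 N at the start, 5 N at the stop; passing the catch adds about 1 N. Let go past 0.052 it returns to 0.048 and stays, held by the catch pin behind its steel cam; let go before, it comes right out again
- slide_face (a point): centre of the flat blue front (push plate) of the slide, which faces along the photometer's -x; plate 112 mm wide (y), from 10 to 44 mm above the bench (this point at 27 mm). The deck behind it is level with its top edge. This point is 110 mm in front of the housing when the slide is out, 62 mm when latched, 44 mm at the stop
- catch_pin: sprung catch pin: steel pin with a black knob 22 mm in diameter standing upright on the front left of the hood; origin on the pin's axis at the hood's top (82 mm high), knob from 12 to 30 mm above that. It rises about 10 mm by itself as the slide's cam passes and drops as it latches. Leave it alone
- read_key (a joint): travel of the green read key downward, in m: 0 = up, 0.005 = fully down; sprung, about 1.2 N at the top and 4 N fully down, comes up by itself
- read_key_top (a point): centre of the top of the green read key, 24 mm in diameter, 9 mm above the photometer's top (91 mm above the bench)
- zero_key (a joint): travel of the grey key downward, in m: 0 = up, 0.005 = fully down. Leave it alone
- zero_key_top (a point): centre of the top of the grey key, same size as the green one, 48 mm to the left of it
- filter_amber: a reference filter: upright cuvette-sized black frame 12.5 x 12.5 x 45 mm with amber glass, standing loose in the first (rightmost) well of the slide, its top 19 mm above the slide's deck; origin at the centre of its underside. Leave it alone
- filter_green: a reference filter: upright cuvette-sized black frame 12.5 x 12.5 x 45 mm with green glass, standing loose in the second well of the slide, its top 19 mm above the slide's deck; origin at the centre of its underside. Leave it alone
- filter_grey: a reference filter: upright cuvette-sized black frame 12.5 x 12.5 x 45 mm with grey glass, standing loose in the fourth (leftmost) well of the slide, its top 19 mm above the slide's deck; origin at the centre of its underside. Leave it alone
- jar: bystander: white screw jar with black cap, 66 mm in diameter, 85 mm high; origin at the centre of its underside
- vial: bystander: small glass jar with black cap, 42 mm in diameter, 65 mm high; origin at the centre of its underside
- bottle: bystander: glass bottle with blue cap, 80 mm in diameter, 165 mm high; origin at the centre of its underside
- case: bystander: empty black filter case, open tray 130 x 60 x 30 mm; origin at the centre of its underside

How it is judged (in metres and radians):
On the way, in this order (a step that is already met when the one before it is completed fails the run):
1. the slide is pushed in to its inner stop (past 62 mm of 66 mm) (value of joint slide above 0.062 m), for 0.04 s.
2. let go, it has sprung back and rests latched at its mid position (45 to 51 mm) (value of joint slide between 0.045 and 0.051 m and velocity of joint slide between -0.01 and 0.01 m/s and contact force between the fingers and slide below 0.2 N), for 0.2 s.
3. the green read key is pressed down (past 3.5 mm of 5 mm) with the slide latched (value of joint slide between 0.045 and 0.051 m and value of joint read_key above 0.0035 m), for 0.04 s.
At the end, for the whole second after the job is handed in: The slide rests latched at its mid position (45 to 51 mm of travel), both keys are up, the three filters stand seated in their wells (not raised 6 mm, tilt under 0.2 rad), and jar, vial, bottle and case are within 20 mm of where they stood (value of joint slide between 0.045 and 0.051 m and velocity of joint slide between -0.01 and 0.01 m/s and value of joint each of read_key, zero_key below 0.0015 m and z of each of filter_amber, filter_green, filter_grey in the frame of photometer below 0.024 m and angle between each of filter_amber, filter_green, filter_grey's own z axis and vertical below 0.2 rad and distance of each of jar, vial, bottle, case from where it was at the start of the episode below 0.02 m); the robot touches nothing.
It fails at once if the green read key is pressed while the slide is not latched (value of joint read_key above 0.0025 m and not (value of joint slide between 0.045 and 0.051 m)).
It fails at once if the grey key is pressed (value of joint zero_key above 0.0025 m).
It fails at once if the catch-pin knob is handled (contact force between the fingers and catch_pin above 1 N).
It fails at once if a filter is touched with more than 1 N, lifted 6 mm or tipped past 0.3 rad (contact force between the fingers and filter_amber above 1 N or z of any of filter_amber, filter_green, filter_grey in the frame of photometer above 0.024 m or angle between any of filter_amber, filter_green, filter_grey's own z axis and vertical above 0.3 rad or contact force between the fingers and filter_green above 1 N or contact force between the fingers and filter_grey above 1 N).
It fails at once if the jar, vial, bottle or case is shifted 20 mm or lifted (distance of any of jar, vial, bottle, case from where it was at the start of the episode above 0.02 m).
It also fails if it takes over 38 s, if anything falls off the work surface, if the arm or the gripper's body presses on something with over 40 N, if the wrist force passes 120 N, or if a joint passes its speed limit or range.

## Working session

There is one attempt and no reset: what is moved stays moved. The work goes in short steps, Python scripts to look and compute and a tool call to move; the robot and the scene stay as the last step left them, time stands still between calls to the robot, and variables do not carry over. Pictures are saved under pics/ and viewed, and the job is handed in when it is done.

Besides the shell and the picture viewer there is one more tool, called after "Request:" in YAML: its name, and indented under it one key for each argument. step_arm: Moves the arm, as the interface text tells. Its arguments: {"type":"object","properties":{"rows":{"type":"array"}},"required":["rows"]}

```bash
mkdir -p pics
python3 - <<'E'
from plant import observe, imaging
import cv2
s=observe(); print(s)
for n in("scene","top"):
    f=imaging.grab_frame(n); print(n,f["mtx"],f["T"])
    cv2.imwrite(f"pics/{n}0.png",cv2.resize(f["color"][:,:,::-1],(768,576),interpolation=cv2.INTER_CUBIC))
    cv2.imwrite(f"{n}0_raw.png",f["color"][:,:,::-1])
E
```

```text
{'time_s': 0.0, 'q': array([-7.35917625e+01,  2.02635197e+01,  9.36296643e+01, -3.00255901e-04,
        6.61889602e+01, -1.36640378e-01]), 'qvel': array([-0.00486696,  0.04733696,  0.04397266,  0.02017205, -0.00660503,
       -0.17656686]), 'joint_efforts': array([-8.38025899e-04, -5.93843186e+01, -3.34219766e+01,  6.96821557e-02,
        2.32357287e-02, -1.16992392e-04]), 'tcp_pos': array([ 0.17784131, -0.59862834,  0.21384806]), 'tcp_rot': array([[ 9.58596377e-01,  2.84768007e-01, -4.09586250e-04],
       [ 2.84768301e-01, -9.58595393e-01,  1.37394380e-03],
       [-1.37225525e-06, -1.43369473e-03, -9.99998972e-01]]), 'contact_force': array([ 0.03832914,  0.70097814, -0.85188964]), 'torque': array([-0.00395124, -0.01123287, -0.04425139]), 'width': 0.09210690890294702}
scene [[347.07366921   0.         257.22154672]
 [  0.         347.07366921 187.08598113]
 [  0.           0.           1.        ]] [[ 0.11031221  0.66124928 -0.74201119  1.07894574]
 [ 0.99374603 -0.08639186  0.07074794 -0.11713499]
 [-0.0173217  -0.74517504 -0.66664392  0.56705264]
 [ 0.          0.          0.          1.        ]]
top [[380.15212375   0.         254.27006345]
 [  0.         380.15212375 186.65144461]
 [  0.           0.           1.        ]] [[-0.01365627 -0.99431044  0.1056421   0.47014791]
 [-0.99986195  0.01257911 -0.01085601 -0.03137748]
 [ 0.00946536 -0.10577576 -0.99434496  1.0386876 ]
 [ 0.          0.          0.          1.        ]]
```

View pics/scene0.png

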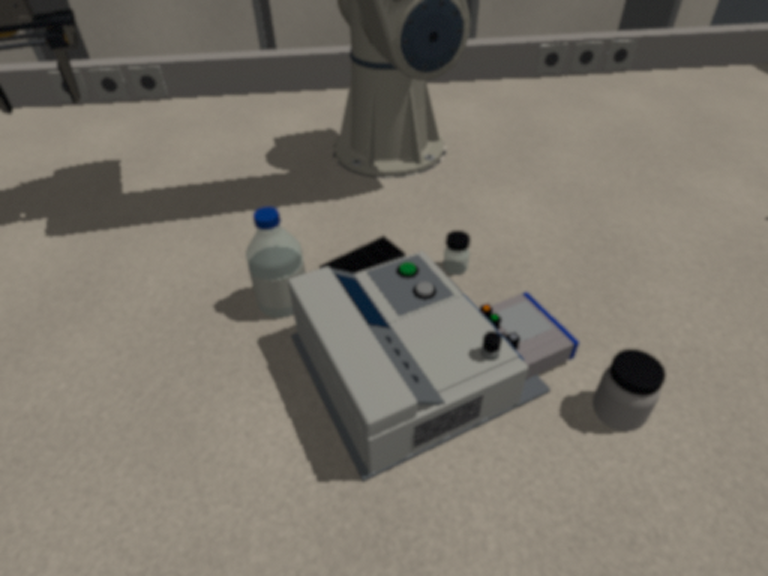

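View pics/top0.png

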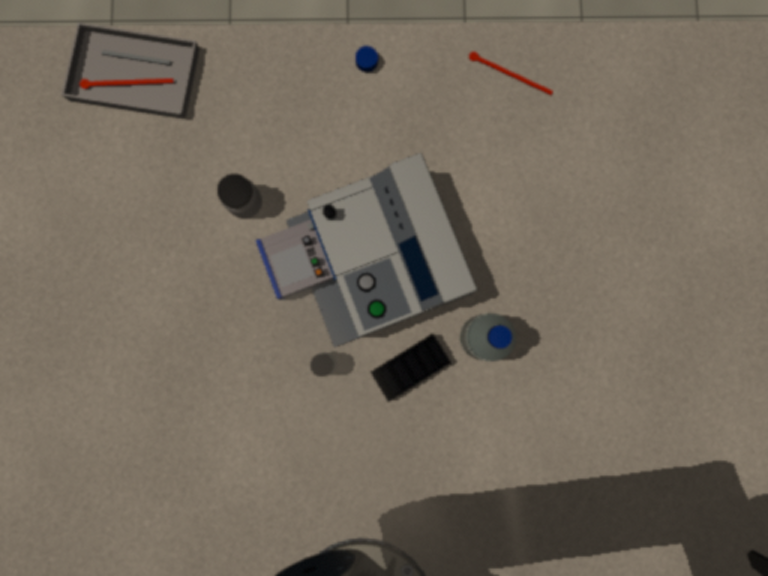

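The top view shows the photometer (768 px scale): the slide's blue front runs from (260,240) to (280,297), the green key is at (377,309), grey at (367,282) and the knob at (330,211). The vial is at (322,363) and the jar at (238,192). I'll measure from enlarged crops.

```bash
cat > h.py <<'E'
import numpy as np, cv2
from plant import imaging
def ray(f,u,v,z):
    K,T=f["mtx"],f["T"]; d=T[:3,:3]@np.linalg.solve(K,[u,v,1]); o=T[:3,3]
    return o+d*(z-o[2])/d[2]
def proj(f,P):
    P=np.atleast_2d(P);T=f["T"]; c=(P-T[:3,3])@T[:3,:3]; c=c@f["mtx"].T; return c[:,:2]/c[:,2:]
def crop(f,x0,y0,x1,y1,k,name,pts=None):
    im=cv2.resize(f["color"][y0:y1,x0:x1,::-1],None,fx=k,fy=k,interpolation=cv2.INTER_CUBIC)
    im=cv2.convertScaleAbs(im,alpha=1.5)
    if pts is not None:
        for p in proj(f,pts): 
            cv2.circle(im,tuple(int(round(a)) for a in ((p-[x0,y0]+.5)*k)),3,(255,0,255),1)
    cv2.imwrite("pics/"+name,im)
E
python3 - <<'E'
from h import *
f=imaging.grab_frame("top"); crop(f,140,90,340,240,4,"topc.png")
g=imaging.grab_frame("scene"); crop(g,180,130,400,295,3.6,"scc.png")
hsv=cv2.cvtColor(f["color"],cv2.COLOR_RGB2HSV)
m=cv2.inRange(hsv,(50,120,50),(75,255,255)); n,l,st,c=cv2.connectedComponentsWithStats(m)
for i in range(1,n):
  if st[i,4]>8: print("green",st[i],c[i],ray(f,*c[i],.091))
hsv=cv2.cvtColor(g["color"],cv2.COLOR_RGB2HSV)
m=cv2.inRange(hsv,(50,120,50),(75,255,255)); n,l,st,c=cv2.connectedComponentsWithStats(m)
for i in range(1,n):
  if st[i,4]>8: print("green",st[i],c[i],ray(g,*c[i],.091))
E
```

```text
green [246 201  10   9  65] [250.56923077 205.35384615] [ 0.5240507  -0.03185468  0.091     ]
green [266 175  12   8  71] [271.56338028 178.66197183] [ 0.52647133 -0.03361628  0.091     ]
green [328 210   5   3  12] [329.58333333 211.16666667] [0.63508717 0.06218078 0.091     ]
```

View pics/topc.png

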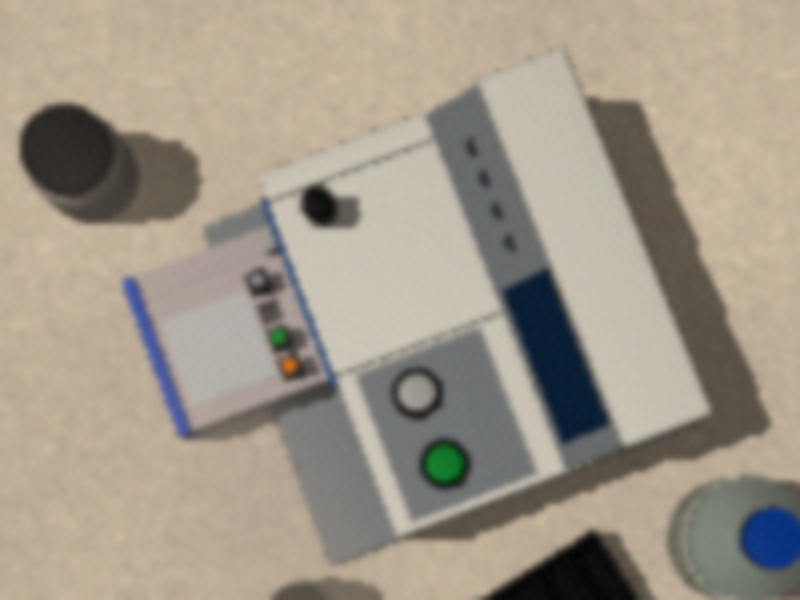

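View pics/scc.png

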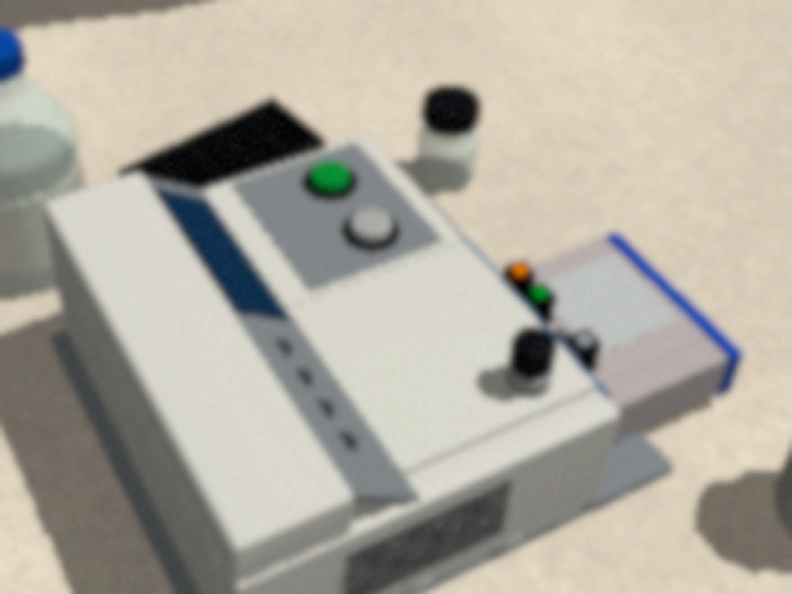

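```bash
cat > fit.py <<'E'
from h import *
from scipy.optimize import least_squares
f=imaging.grab_frame("top"); g=imaging.grab_frame("scene")
t=lambda u,v:np.array([u/4+140-.5,v/4+90-.5]); s=lambda u,v:np.array([u/3.6+180-.5,v/3.6+130-.5])
obs=[(f,t(126,282),(-.22,.101,.044)),(f,t(181,436),(-.22,-.011,.044)),(f,t(564,48),(.105,.125,.112)),(f,t(710,410),(.105,-.125,.112)),
(g,s(613,235),(-.22,-.011,.044)),(g,s(740,355),(-.22,.101,.044)),(g,s(240,552),(.105,.125,.112)),(g,s(48,206),(.105,-.125,.112))]
rk=[(f,t(445,464)),(g,s(330,178))]; zk=[(f,t(418,391)),(g,s(372,226))]; 
def w(p,q): c,s_=np.cos(p[2]),np.sin(p[2]); return np.array([p[0]+c*q[0]-s_*q[1],p[1]+s_*q[0]+c*q[1],q[2]])
def res(p):
    r=[proj(F,w(p,q))[0]-uv for F,uv,q in obs]
    r+=[proj(F,w(p,(p[3],p[4],.091)))[0]-uv for F,uv in rk]
    r+=[proj(F,w(p,(p[3],p[4]+.048,.091)))[0]-uv for F,uv in zk]
    return np.concatenate(r)
S=least_squares(res,[.57,-.05,-1.2,-.05,-.1],loss="soft_l1"); p=S.x
if __name__=="__main__":
    print(p,np.degrees(p[2])); print(res(p).reshape(-1,2).round(1))
    print("face",w(p,(-.22,.045,.027)),"key",w(p,(p[3],p[4],.091)),"dir",np.cos(p[2]),np.sin(p[2]))
    for F,uv in rk: print("rk ray",ray(F,*uv,.091))
    print("vial",ray(f,320/1.5,363/1.5,.065),"jar",ray(f,238/1.5,190/1.5,.085))
    P=[w(p,q) for q in [(-.22,.101,.044),(-.22,-.011,.044),(-.22,.045,.044),(-.11,.125,.082),(-.11,-.125,.082),(.105,.125,.112),(.105,-.125,.112),(p[3],p[4],.091),(p[3],p[4]+.048,.091),(-.16,.125,.008),(-.16,-.125,.008)]]
    crop(f,140,90,340,240,4,"topfit.png",P); crop(g,180,130,400,295,3.6,"scfit.png",P)
E
python3 fit.py
```

```text
[ 0.63263555 -0.05774862 -1.20913647 -0.06067907 -0.09191826] -69.2784167056244
[[-2.5  0.1]
 [-1.5  0.9]
 [ 0.5 -1.5]
 [ 2.1  0.2]
 [ 2.8 -1.4]
 [ 3.5 -0.9]
 [-1.6  1.2]
 [-2.6 -0.4]
 [ 0.5 -0.6]
 [ 0.4 -0.7]
 [ 0.2 -0.2]
 [ 0.1 -0.5]]
face [0.59688255 0.16394198 0.027     ] key [ 0.5251935  -0.03351801  0.091     ] dir 0.35382720003715945 -0.9353108106473825
rk ray [ 0.5236802 -0.0323008  0.091    ]
rk ray [ 0.52727196 -0.03457527  0.091     ]
vial [0.43387442 0.06364969 0.065     ] jar [0.72896779 0.20081929 0.085     ]
```

View pics/topfit.png

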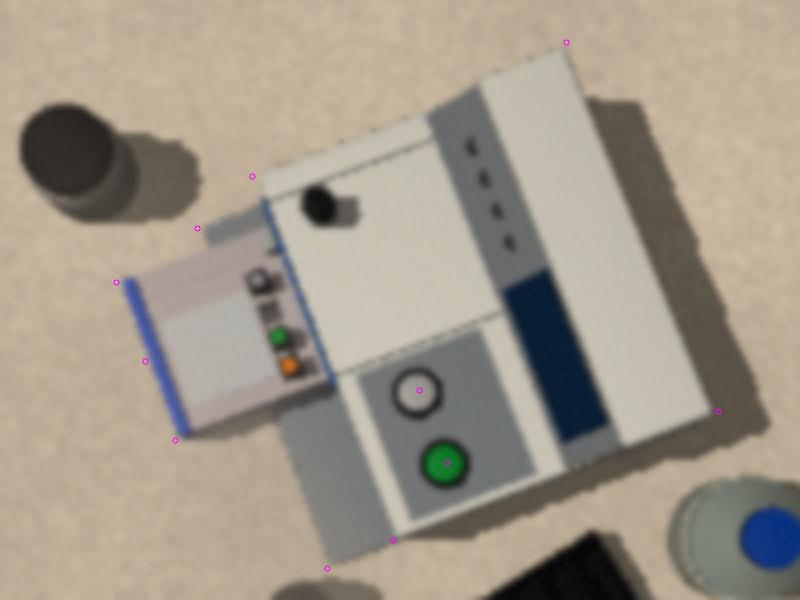

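View pics/scfit.png

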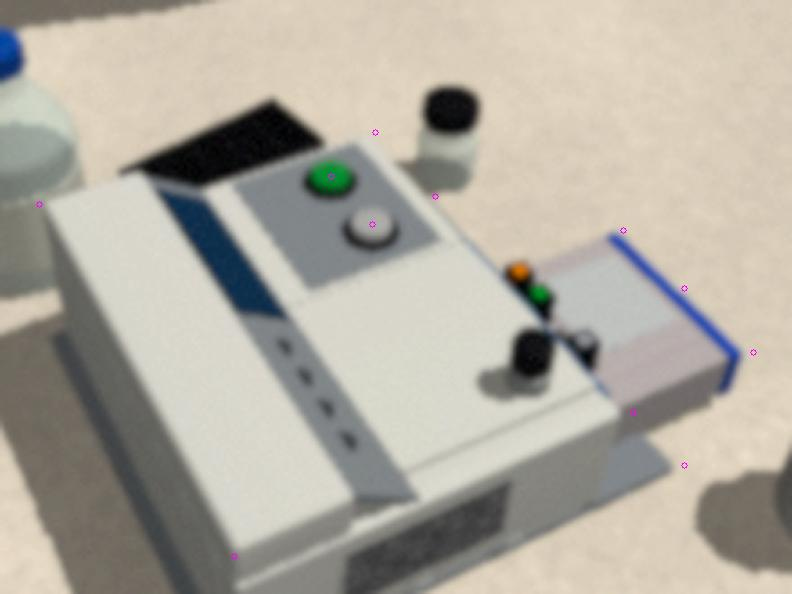

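The rear face is at +100, not +105, because 210 mm is measured from -110. I'll refit with that.

```bash
sed -i 's/(\.105,/(.100,/g' fit.py; python3 fit.py
```

```text
[ 0.63366316 -0.06120237 -1.20793792 -0.0643504  -0.09157954] -69.20974486706174
[[-1.2 -0.2]
 [-0.1  0.6]
 [-0.  -1.2]
 [ 1.6  0.5]
 [ 1.3 -1. ]
 [ 2.  -0.5]
 [-0.7  0.7]
 [-2.  -0.7]
 [ 0.5 -0.6]
 [ 0.3 -0.7]
 [ 0.2 -0.2]
 [ 0.1 -0.5]]
face [0.59764448 0.16044522 0.027     ] key [ 0.52520568 -0.03354805  0.091     ] dir 0.3549479621073421 -0.934886059472407
rk ray [ 0.5236802 -0.0323008  0.091    ]
rk ray [ 0.52727196 -0.03457527  0.091     ]
vial [0.43387442 0.06364969 0.065     ] jar [0.72896779 0.20081929 0.085     ]
```

View pics/topfit.png

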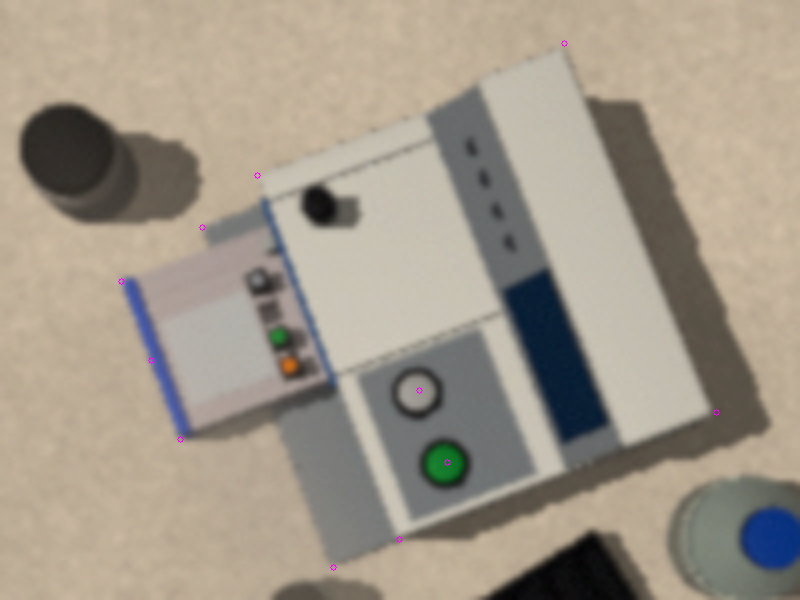

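Fit residuals are about 1 px. That puts the slide face at about (0.598, 0.160) with push direction (0.355, -0.935), and the green key at about (0.525, -0.033). First I'll shut the gripper, rise and traverse.

Request:
step_arm:
  rows:
    - [0, 0, -0.03, 0, 0, 0, 1]
    - [0, 0, -0.03, 0, 0, 0, 1]
    - [0.0256, -0.0278, 0, 0, 0, 0, 1]
    - [0.0256, -0.0278, 0, 0, 0, 0, 1]
    - [0.0256, -0.0278, 0, 0, 0, 0, 1]
    - [0.0256, -0.0278, 0, 0, 0, 0, 1]
    - [0.0256, -0.0278, 0, 0, 0, 0, 1]
    - [0.0256, -0.0278, 0, 0, 0, 0, 1]
    - [0.0256, -0.0278, 0, 0, 0, 0, 1]
    - [0.0256, -0.0278, 0, 0, 0, 0, 1]
    - [0.0256, -0.0278, 0, 0, 0, 0, 1]
    - [0.0256, -0.0278, 0, 0, 0, 0, 1]

```text
time_s: 1.4
tcp_pos: [0.3446, -0.2581, 0.2748]
tcp_rot: [[0.959, 0.284, 0.001], [0.284, -0.959, -0.0], [0.0, 0.001, -1.0]]
contact_force: [0.8, -0.3, 0.7]
width: 0.0141
```

Request:
step_arm:
  rows:
    - [0.0256, -0.0278, 0, 0, 0, 0, 1]
    - [0.0256, -0.0278, 0, 0, 0, 0, 1]
    - [0.0256, -0.0278, 0, 0, 0, 0, 1]
    - [0.0256, -0.0278, 0, 0, 0, 0, 1]
    - [0.0256, -0.0278, 0, 0, 0, 0, 1]
    - [0.0256, -0.0278, 0, 0, 0, 0, 1]
    - [0.0256, -0.0278, 0, 0, 0, 0, 1]
    - [0.0256, -0.0278, 0, 0, 0, 0, 1]
    - [0.0256, -0.0278, 0, 0, 0, 0, 1]
    - [0.0256, -0.0278, 0, 0, 0, 0, 1]
    - [0.0256, -0.0278, 0, 0, 0, 0, 1]
    - [0.0256, -0.0278, 0, 0, 0, 0, 1]

```text
time_s: 2.4
tcp_pos: [0.5442, 0.1496, 0.2747]
tcp_rot: [[0.958, 0.285, 0.0], [0.285, -0.958, 0.0], [0.0, 0.0, -1.0]]
contact_force: [0.9, -0.0, -0.3]
width: 0.0006
```

Request:
step_arm:
  rows:
    - [0, 0, 0, 0, 0, -0.1175, 1]
    - [0, 0, 0, 0, 0, -0.1175, 1]
    - [0, 0, 0, 0, 0, -0.1175, 1]
    - [0, 0, 0, 0, 0, -0.1175, 1]
    - [0, 0, 0, 0, 0, -0.1175, 1]
    - [0, 0, 0, 0, 0, -0.1175, 1]
    - [0, 0, 0, 0, 0, -0.1175, 1]
    - [0, 0, 0, 0, 0, -0.1175, 1]
    - [0, 0, 0, 0, 0, -0.1175, 1]
    - [0, 0, 0, 0, 0, -0.1175, 1]
    - [0, 0, 0, 0, 0, -0.1175, 1]
    - [0, 0, 0, 0, 0, -0.1175, 1]

```text
time_s: 3.4
tcp_pos: [0.5437, 0.1476, 0.2746]
tcp_rot: [[-0.133, 0.991, 0.0], [0.991, 0.133, 0.0], [0.0, 0.0, -1.0]]
contact_force: [-0.2, -0.2, -0.9]
width: 0.0003
```

Request:
step_arm:
  rows:
    - [0, 0, 0, 0, 0, -0.1175, 1]
    - [0, 0, 0, 0, 0, -0.1175, 1]
    - [0, 0, 0, 0, 0, 0, 1]

```text
time_s: 3.65
tcp_pos: [0.5437, 0.1475, 0.2746]
tcp_rot: [[-0.36, 0.933, 0.0], [0.933, 0.36, 0.0], [-0.0, 0.0, -1.0]]
contact_force: [0.2, 0.0, -0.2]
width: 0.0005
```

```bash
cat > st.py <<'E'
from fit import *
from plant import observe
o=observe(); R=o["tcp_rot"]; P=np.array(o["tcp_pos"])
c,s_=np.cos(p[2]),np.sin(p[2]); d=P-w(p,(0,0,0)); 
print("t",o["time_s"],"P",P.round(4),"ph",(c*d[0]+s_*d[1]).round(4),(-s_*d[0]+c*d[1]).round(4),"F",o["contact_force"].round(2),"Fpush",(c*o["contact_force"][0]+s_*o["contact_force"][1]).round(2),"w",o["width"],"yaw",np.degrees(np.arctan2(R[1,0],R[0,0])).round(2), R[:,2].round(4))
E
python3 st.py; python3 -c "
from h import *
for n in('top','scene'):
  f=imaging.grab_frame(n); cv2.imwrite(f'pics/{n}1.png',cv2.resize(f['color'][:,:,::-1],(768,576)))"
```

```text
t 3.75 P [0.5437 0.1475 0.2746] ph -0.2271 -0.01 F [ 0.15 -0.54  0.04] Fpush 0.56 w 0.00040482195133494813 yaw 110.56 [ 0.  0. -1.]
```

Request:
step_arm:
  rows:
    - [0.03, 0.0275, 0, 0, 0, 0, 1]
    - [0.03, 0.0275, 0, 0, 0, 0, 1]
    - [0, 0, 0.035, 0, 0, 0, 1]
    - [0, 0, 0.035, 0, 0, 0, 1]
    - [0, 0, 0.035, 0, 0, 0, 1]
    - [0, 0, 0.035, 0, 0, 0, 1]
    - [0, 0, 0.03, 0, 0, 0, 1]
    - [0, 0, 0.02, 0, 0, 0, 1]
    - [0, 0, 0, 0, 0, 0, 1]

```text
time_s: 4.6
tcp_pos: [0.5708, 0.222, 0.0801]
tcp_rot: [[-0.353, 0.936, -0.007], [0.936, 0.353, -0.003], [-0.0, -0.007, -1.0]]
contact_force: [0.1, -1.2, 0.5]
width: 0.0004
```

```bash
python3 st.py; python3 -c "
from h import *
f=imaging.grab_frame('top');crop(f,120,80,300,215,4.2,'t2.png')
g=imaging.grab_frame('scene');crop(g,220,60,480,255,3,'s2.png')"
```

```text
t 4.7 P [0.5737 0.2231 0.0845] ph -0.2871 0.0448 F [ 0.14 -0.13 -0.04] Fpush 0.17 w 0.0004266145218867031 yaw 110.72 [-1.1e-03 -4.0e-04 -1.0e+00]
```

View pics/t2.png

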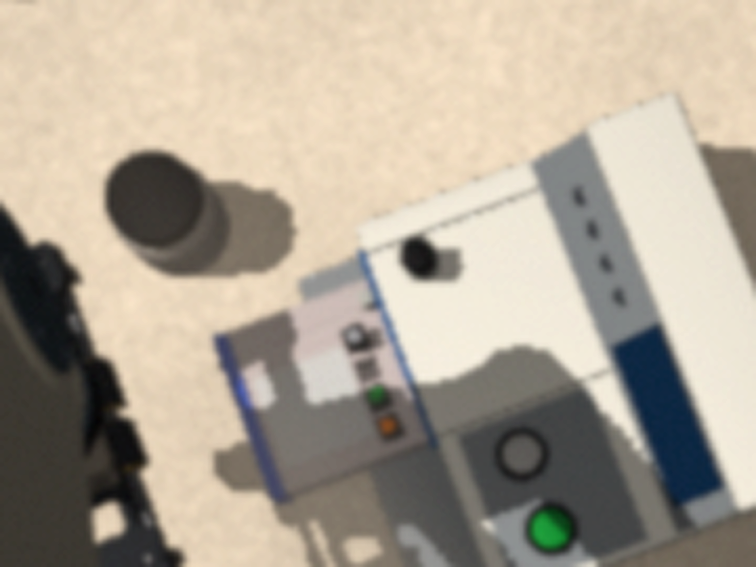

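View pics/s2.png

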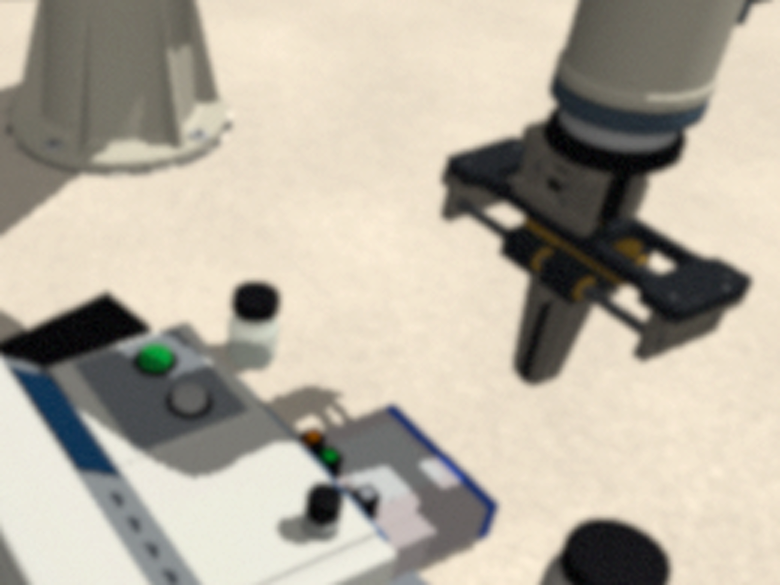

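The fingers hang clear in front of the plate, roughly centred on it. Now I'll descend to plate height and approach.

Request:
step_arm:
  rows:
    - [0, 0, 0.02, 0, 0, 0, 1]
    - [0, 0, 0.02, 0, 0, 0, 1]
    - [0, 0, 0.016, 0, 0, 0, 1]
    - [0, 0, 0, 0, 0, 0, 1]
    - [-0.015, 0, 0, 0, 0, 0, 1]
    - [-0.015, 0, 0, 0, 0, 0, 1]
    - [-0.012, 0, 0, 0, 0, 0, 1]
    - [0, 0, 0, 0, 0, 0, 1]

```text
time_s: 5.47
tcp_pos: [0.5907, 0.1815, 0.0301]
tcp_rot: [[-0.353, 0.936, 0.002], [0.936, 0.353, 0.0], [-0.001, 0.002, -1.0]]
contact_force: [-0.1, -0.0, 0.8]
width: 0.0004
```

```bash
python3 st.py; python3 -c "
from h import *
g=imaging.grab_frame('scene');crop(g,220,60,480,255,3,'s3.png')"
```

```text
t 5.5667 P [0.5896 0.1831 0.0295] ph -0.244 0.0455 F [-0.06  0.42  0.19] Fpush -0.42 w 0.0003780666070158553 yaw 110.68 [ 1.2e-03  5.0e-04 -1.0e+00]
```

View pics/s3.png

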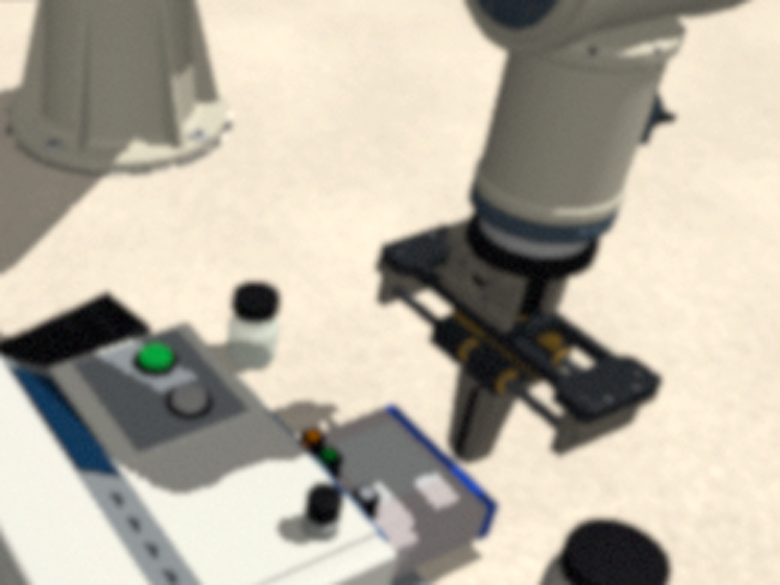

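Request:
step_arm:
  rows:
    - [-0.006, 0, 0, 0, 0, 0, 1]
    - [-0.006, 0, 0, 0, 0, 0, 1]
    - [-0.005, 0, 0, 0, 0, 0, 1]
    - [-0.005, 0, 0, 0, 0, 0, 1]
    - [-0.004, 0, 0, 0, 0, 0, 1]
    - [0, 0, 0, 0, 0, 0, 1]

```text
time_s: 6.12
tcp_pos: [0.5981, 0.159, 0.0286]
tcp_rot: [[-0.355, 0.935, -0.0], [0.935, 0.355, -0.0], [0.0, -0.0, -1.0]]
contact_force: [-0.7, 0.9, 1.0]
width: 0.0005
```

```bash
python3 st.py; python3 -c "
from h import *
f=imaging.grab_frame('top');crop(f,120,80,300,215,4.2,'t4.png')
g=imaging.grab_frame('scene');crop(g,220,60,480,255,3,'s4.png')"
```

```text
t 6.2167 P [0.598  0.1595 0.0286] ph -0.219 0.045 F [-1.39  1.72  1.15] Fpush -2.1 w 0.0001214809349701893 yaw 110.78 [-0.e+00  1.e-04 -1.e+00]
```

View pics/s4.png

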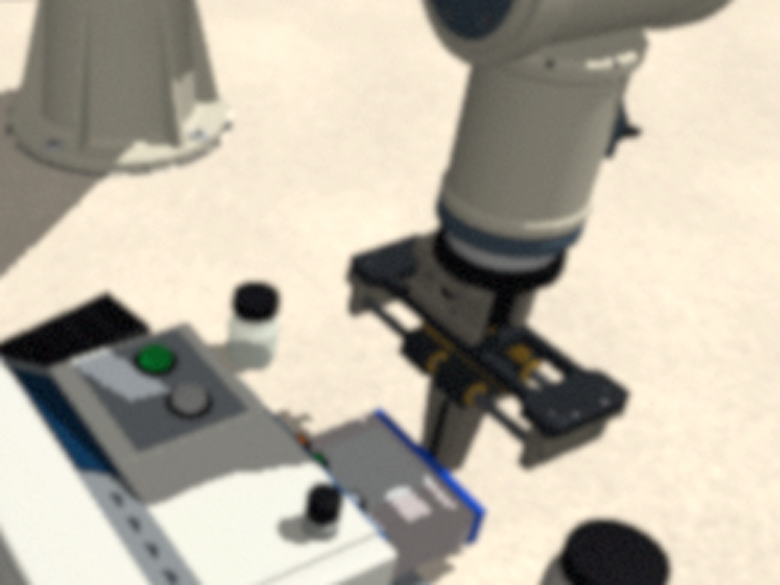

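The push plate has moved about 10 mm in and force is about 2 N, so contact is confirmed. Continuing the push.

Request:
step_arm:
  rows:
    - [-0.005, 0, 0, 0, 0, 0, 1]
    - [-0.006, 0, 0, 0, 0, 0, 1]
    - [-0.006, 0, 0, 0, 0, 0, 1]
    - [-0.006, 0, 0, 0, 0, 0, 1]
    - [-0.006, 0, 0, 0, 0, 0, 1]
    - [-0.006, 0, 0, 0, 0, 0, 1]
    - [-0.005, 0, 0, 0, 0, 0, 1]
    - [-0.004, 0, 0, 0, 0, 0, 1]
    - [-0.003, 0, 0, 0, 0, 0, 1]
    - [-0.002, 0, 0, 0, 0, 0, 1]
    - [0, 0, 0, 0, 0, 0, 1]

```text
time_s: 7.23
tcp_pos: [0.6152, 0.1133, 0.0285]
tcp_rot: [[-0.355, 0.935, -0.001], [0.935, 0.355, -0.0], [0.0, -0.001, -1.0]]
contact_force: [-2.6, 3.8, 2.5]
width: 0.0006
```

```bash
python3 st.py; python3 -c "
from h import *
f=imaging.grab_frame('top');crop(f,120,80,300,215,4.2,'t5.png')
g=imaging.grab_frame('scene');crop(g,220,60,480,255,3,'s5.png')"
```

```text
t 7.3333 P [0.6151 0.1137 0.0285] ph -0.1701 0.0447 F [-2.54  3.65  2.5 ] Fpush -4.31 w 0.00032705182446716595 yaw 110.79 [-5.e-04 -1.e-04 -1.e+00]
```

View pics/s5.png

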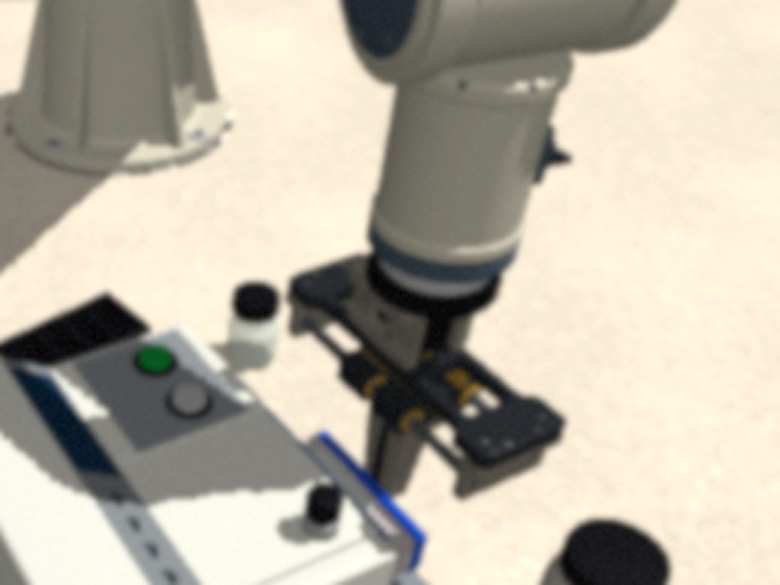

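Request:
step_arm:
  rows:
    - [-0.0015, 0, 0, 0, 0, 0, 1]
    - [-0.0015, 0, 0, 0, 0, 0, 1]
    - [-0.0015, 0, 0, 0, 0, 0, 1]
    - [-0.0015, 0, 0, 0, 0, 0, 1]
    - [0, 0, 0, 0, 0, 0, 1]

```text
time_s: 7.85
tcp_pos: [0.6172, 0.1082, 0.0285]
tcp_rot: [[-0.355, 0.935, -0.001], [0.935, 0.355, -0.0], [0.0, -0.001, -1.0]]
contact_force: [-3.1, 3.2, 2.9]
width: 0.0007
```

```bash
python3 st.py
```

```text
t 7.95 P [0.6172 0.1083 0.0285] ph -0.1643 0.0447 F [-3.24  3.51  2.67] Fpush -4.43 w 0.0005270843477248851 yaw 110.81 [-6.e-04 -1.e-04 -1.e+00]
```

Request:
step_arm:
  rows:
    - [-0.0015, 0, 0, 0, 0, 0, 1]
    - [-0.0015, 0, 0, 0, 0, 0, 1]
    - [0, 0, 0, 0, 0, 0, 1]

```text
time_s: 8.2
tcp_pos: [0.6174, 0.1075, 0.0285]
tcp_rot: [[-0.354, 0.935, -0.002], [0.935, 0.354, 0.003], [0.004, -0.001, -1.0]]
contact_force: [-7.1, 15.7, 5.7]
width: 0.0004
```

Request:
step_arm:
  rows:
    - [-0.0015, 0, 0, 0, 0, 0, 1]
    - [-0.0015, 0, 0, 0, 0, 0, 1]
    - [0, 0, 0, 0, 0, 0, 1]

```text
time_s: 8.45
tcp_pos: [0.6175, 0.1072, 0.0286]
tcp_rot: [[-0.353, 0.936, -0.004], [0.936, 0.353, 0.006], [0.007, -0.001, -1.0]]
contact_force: [-11.1, 28.9, 6.3]
width: 0.0002
```

```bash
python3 st.py; python3 -c "
from h import *
f=imaging.grab_frame('top');crop(f,120,80,300,215,4.2,'t6.png')
g=imaging.grab_frame('scene');crop(g,220,60,480,255,3,'s6.png')"
```

```text
t 8.55 P [0.6175 0.1072 0.0286] ph -0.1632 0.0447 F [-11.    28.52   6.28] Fpush -30.57 w 0.000454005073557828 yaw 110.7 [-0.0035  0.0058 -1.    ]
```

View pics/s6.png

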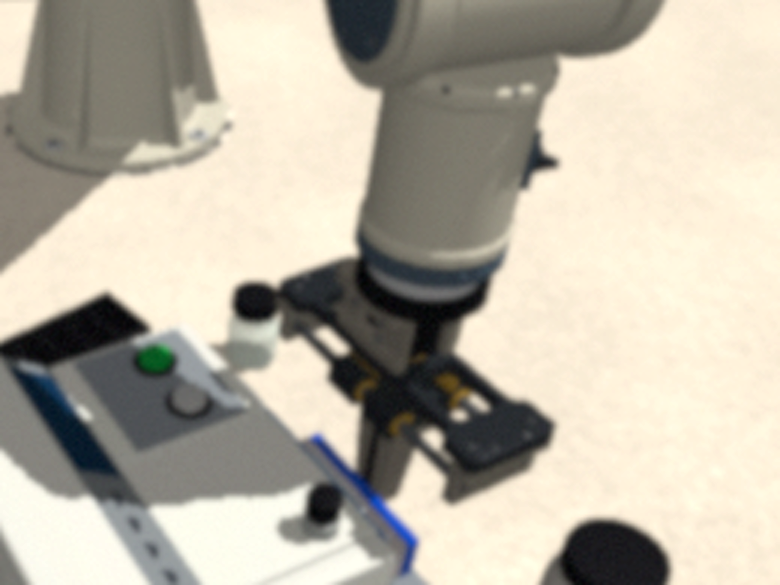

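Force jumped to 30 N with the TCP at -0.163 (66 mm past contact), so this is the inner stop. Backing off smoothly.

Request:
step_arm:
  rows:
    - [0.003, 0, 0, 0, 0, 0, 1]
    - [0.004, 0, 0, 0, 0, 0, 1]
    - [0.004, 0, 0, 0, 0, 0, 1]
    - [0.004, 0, 0, 0, 0, 0, 1]
    - [0.004, 0, 0, 0, 0, 0, 1]
    - [0.004, 0, 0, 0, 0, 0, 1]
    - [0.006, 0, 0, 0, 0, 0, 1]
    - [0.008, 0, 0, 0, 0, 0, 1]
    - [0.01, 0, 0, 0, 0, 0, 1]
    - [0.01, 0, 0, 0, 0, 0, 1]
    - [0.01, 0, 0, 0, 0, 0, 1]
    - [0, 0, 0, 0, 0, 0, 1]

```text
time_s: 9.65
tcp_pos: [0.5951, 0.1671, 0.0286]
tcp_rot: [[-0.356, 0.934, -0.0], [0.934, 0.356, 0.0], [0.0, 0.0, -1.0]]
contact_force: [-0.5, 0.2, 0.4]
width: 0.0003
```

```bash
python3 st.py; python3 -c "
from fit import *
P=[w(p,(-.172,y,.044)) for y in(-.011,.101)]
f=imaging.grab_frame('top');crop(f,120,80,300,215,4.2,'t7.png',P)
g=imaging.grab_frame('scene');crop(g,220,60,480,255,3,'s7.png',P)"
```

```text
t 9.75 P [0.5957 0.1658 0.0286] ph -0.2257 0.0451 F [ 0.16 -0.92  0.65] Fpush 0.92 w 0.0003585707772353331 yaw 110.87 [ 2.e-04 -1.e-04 -1.e+00]
```

View pics/s7.png

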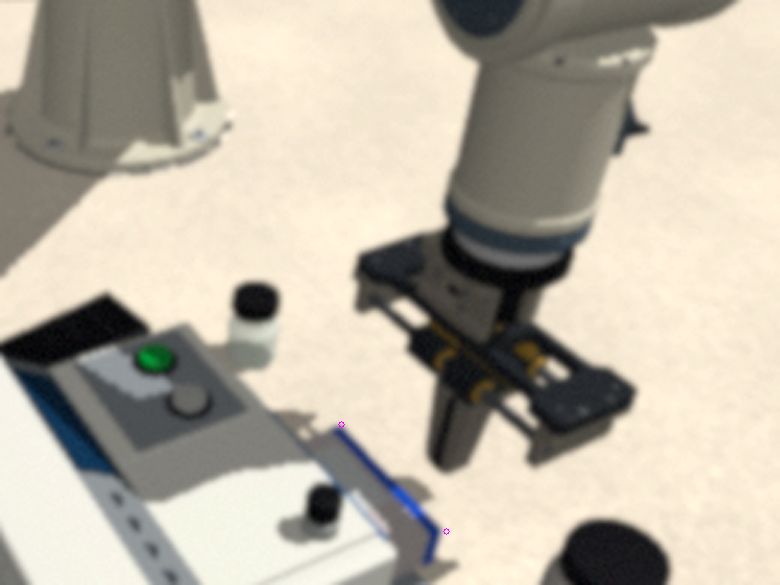

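View pics/t7.png

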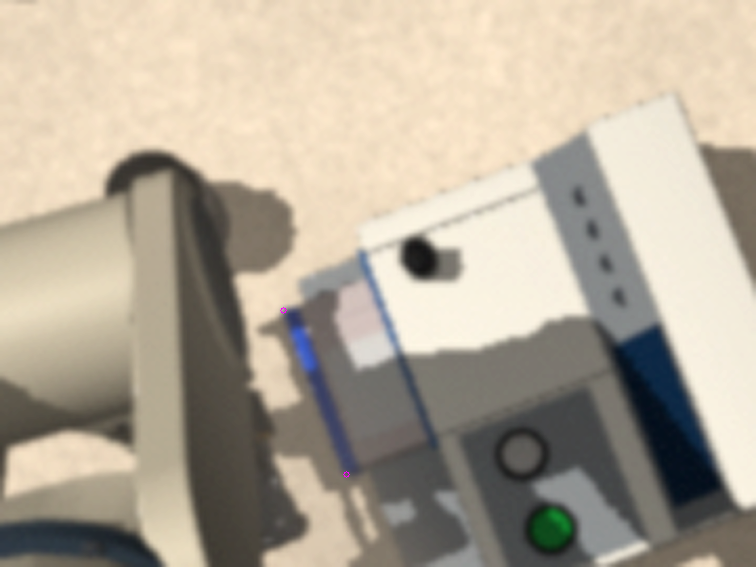

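The plate sits on the predicted 48 mm marks (same small 2–3 px offset as in the fit), so the slide has latched. Now I'll rise, move over the green key (tool x -0.162, y -0.138) and come down towards it.

Request:
step_arm:
  rows:
    - [0, 0, -0.035, 0, 0, 0, 1]
    - [0, 0, -0.035, 0, 0, 0, 1]
    - [0, 0, -0.035, 0, 0, 0, 1]
    - [0, 0, -0.035, 0, 0, 0, 1]
    - [0, 0, -0.03, 0, 0, 0, 1]
    - [-0.027, -0.023, 0, 0, 0, 0, 1]
    - [-0.027, -0.023, 0, 0, 0, 0, 1]
    - [-0.027, -0.023, 0, 0, 0, 0, 1]
    - [-0.027, -0.023, 0, 0, 0, 0, 1]
    - [-0.027, -0.023, 0, 0, 0, 0, 1]
    - [-0.027, -0.023, 0, 0, 0, 0, 1]
    - [0, 0, 0, 0, 0, 0, 1]

```text
time_s: 10.95
tcp_pos: [0.5221, -0.04, 0.1986]
tcp_rot: [[-0.352, 0.936, -0.001], [0.936, 0.352, -0.002], [-0.001, -0.002, -1.0]]
contact_force: [0.3, -0.7, -0.2]
width: 0.0003
```

```bash
python3 st.py; python3 -c "
from h import *
g=imaging.grab_frame('scene');crop(g,160,60,420,255,3,'s8.png')
f=imaging.grab_frame('top');crop(f,120,80,300,215,4.2,'t8.png')"
```

```text
t 11.05 P [ 0.5241 -0.0366  0.1988] ph -0.0619 -0.0937 F [ 0.03  0.15 -0.24] Fpush -0.13 w 0.0005329784326184819 yaw 110.61 [ 4.e-04  2.e-04 -1.e+00]
```

View pics/s8.png

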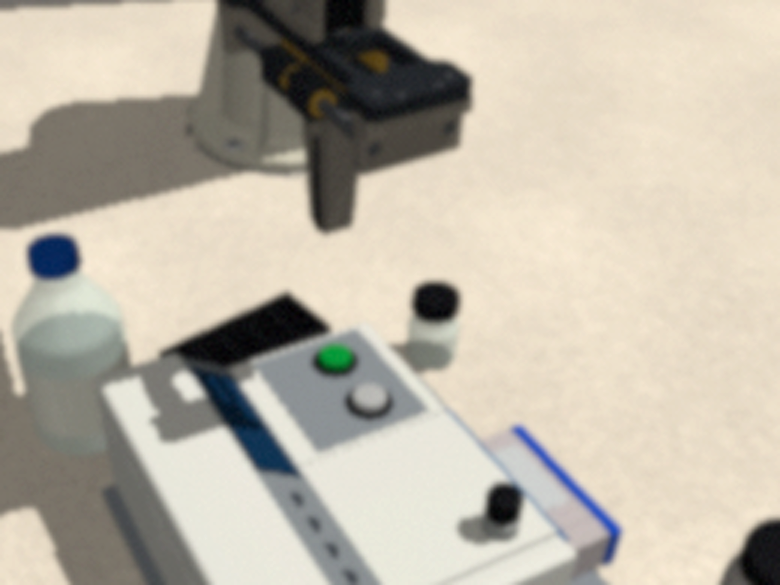

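```bash
python3 -c "
from fit import *
c,s_=np.cos(p[2]),np.sin(p[2])
b=ray(f,500/1.5,336/1.5,.165);d=b-w(p,(0,0,0));print(b,c*d[0]+s_*d[1],-s_*d[0]+c*d[1])"
```

```text
[ 0.47460408 -0.22094039  0.165     ] 0.09287914575646584 -0.20540080277303632
```

The bottle is 78 mm clear of the body's edge. Descending to about 5 mm above the key.

Request:
step_arm:
  rows:
    - [-0.002, 0, 0.03, 0, 0, 0, 1]
    - [0, 0, 0.03, 0, 0, 0, 1]
    - [0, 0, 0.025, 0, 0, 0, 1]
    - [0, 0, 0.016, 0, 0, 0, 1]
    - [0, 0, 0, 0, 0, 0, 1]
    - [0, 0, 0, 0, 0, 0, 1]

```text
time_s: 11.75
tcp_pos: [0.5248, -0.0362, 0.0971]
tcp_rot: [[-0.356, 0.934, -0.002], [0.934, 0.356, 0.0], [0.001, -0.002, -1.0]]
contact_force: [-0.3, 0.4, 0.3]
width: 0.0002
```

```bash
python3 st.py; python3 -c "
from h import *
g=imaging.grab_frame('scene');crop(g,200,110,330,207,6,'s9.png')"
```

```text
t 11.85 P [ 0.5261 -0.0366  0.0986] ph -0.0612 -0.0918 F [-0.2   1.1  -0.01] Fpush -1.1 w 0.0006796429488228224 yaw 110.85 [ 1.5e-03 -1.0e-04 -1.0e+00]
```

View pics/s9.png

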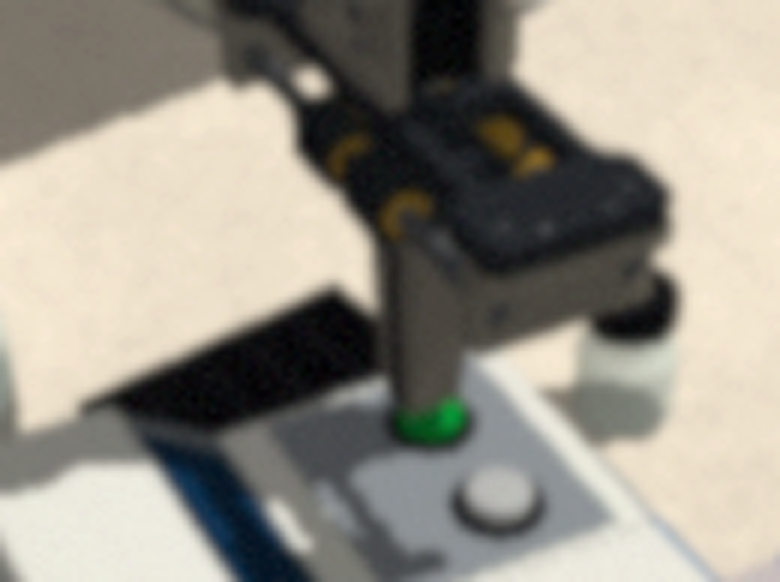

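The fingertips are over the green key, about 3 mm off centre and well clear of the grey one. I'll correct that and press.

Request:
step_arm:
  rows:
    - [0.003, 0, 0, 0, 0, 0, 1]
    - [0, 0, 0.003, 0, 0, 0, 1]
    - [0, 0, 0.002, 0, 0, 0, 1]
    - [0, 0, 0.002, 0, 0, 0, 1]
    - [0, 0, 0.002, 0, 0, 0, 1]
    - [0, 0, 0.001, 0, 0, 0, 1]
    - [0, 0, 0, 0, 0, 0, 1]

```text
time_s: 12.48
tcp_pos: [0.5241, -0.0343, 0.0875]
tcp_rot: [[-0.355, 0.935, 0.0], [0.935, 0.355, 0.0], [0.0, 0.0, -1.0]]
contact_force: [-0.0, 1.5, 3.0]
width: 0.0003
```

```bash
python3 st.py
```

```text
t 12.5833 P [ 0.5242 -0.0343  0.0877] ph -0.064 -0.0928 F [0.07 1.16 2.93] Fpush -1.06 w 0.0002979085200288689 yaw 110.79 [ 3.e-04  1.e-04 -1.e+00]
```

Force is 3 N and rising as the key's spring predicts. Continuing to the bottom.

Request:
step_arm:
  rows:
    - [0, 0, 0.001, 0, 0, 0, 1]
    - [0, 0, 0.001, 0, 0, 0, 1]
    - [0, 0, 0.001, 0, 0, 0, 1]
    - [0, 0, 0, 0, 0, 0, 1]

```text
time_s: 12.92
tcp_pos: [0.5242, -0.0343, 0.0861]
tcp_rot: [[-0.355, 0.935, 0.0], [0.935, 0.355, 0.0], [-0.0, 0.0, -1.0]]
contact_force: [-5.8, 1.4, 21.6]
width: 0.0003
```

```bash
python3 st.py;  python3 -c "
from h import *
g=imaging.grab_frame('scene');crop(g,200,110,330,207,6,'s10.png')"
```

```text
t 13.0167 P [ 0.5242 -0.0343  0.0861] ph -0.064 -0.0928 F [-5.93  1.91 22.54] Fpush -3.89 w 0.0006317830760065964 yaw 110.8 [ 6.e-04  0.e+00 -1.e+00]
```

View pics/s10.png

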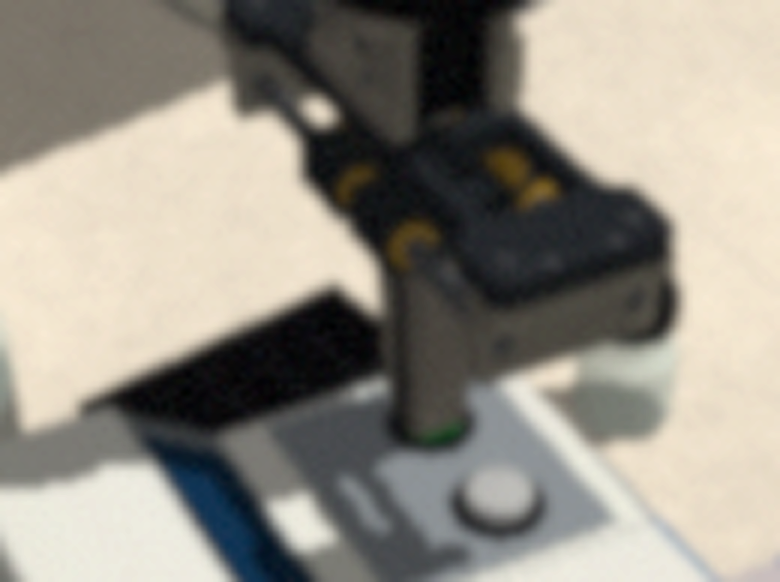

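The key is at its hard stop: TCP 0.0861 against the 0.086 expected, at 22 N. Coming away upwards.

Request:
step_arm:
  rows:
    - [0, 0, -0.004, 0, 0, 0, 1]
    - [0, 0, -0.006, 0, 0, 0, 1]
    - [0, 0, -0.02, 0, 0, 0, 1]
    - [0, 0, -0.035, 0, 0, 0, 1]
    - [0, 0, -0.035, 0, 0, 0, 1]
    - [0, 0, -0.035, 0, 0, 0, 1]
    - [0, 0, -0.03, 0, 0, 0, 1]
    - [0, 0, 0, 0, 0, 0, 1]
    - [0, 0, 0, 0, 0, 0, 1]
    - [0, 0, 0, 0, 0, 0, 1]

```text
time_s: 13.9
tcp_pos: [0.5233, -0.0343, 0.2488]
tcp_rot: [[-0.355, 0.935, -0.001], [0.935, 0.355, -0.0], [0.0, -0.001, -1.0]]
contact_force: [-0.2, 0.4, -0.6]
width: 0.0002
```

```bash
python3 st.py;  python3 -c "
from fit import *
P=[w(p,(-.172,y,.044)) for y in(-.011,.101)]
g=imaging.grab_frame('scene');crop(g,160,110,420,305,3,'s11.png',P)
f=imaging.grab_frame('top');crop(f,120,80,380,275,3,'t11.png',P)"
```

```text
t 14.0 P [ 0.5229 -0.0343  0.248 ] ph -0.0645 -0.094 F [-0.88 -0.27 -0.33] Fpush -0.06 w 0.0007155115986579868 yaw 110.8 [-2.8e-03  1.0e-04 -1.0e+00]
```

View pics/s11.png

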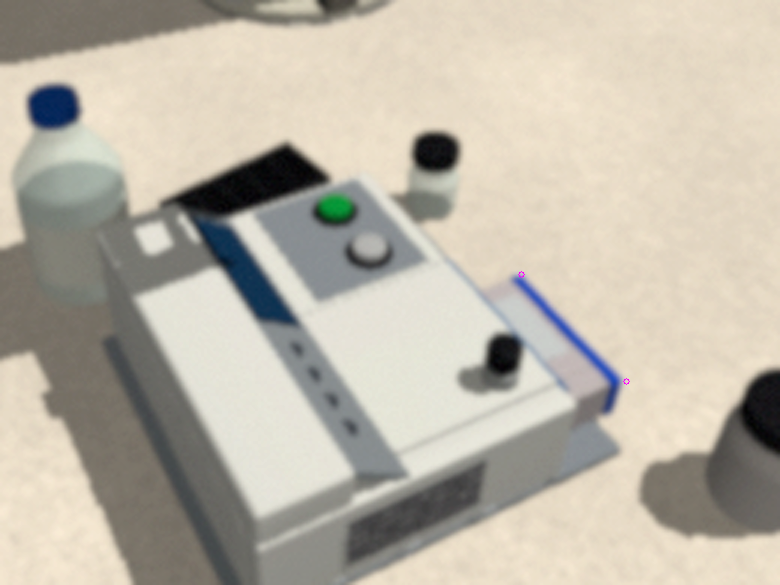

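View pics/t11.png

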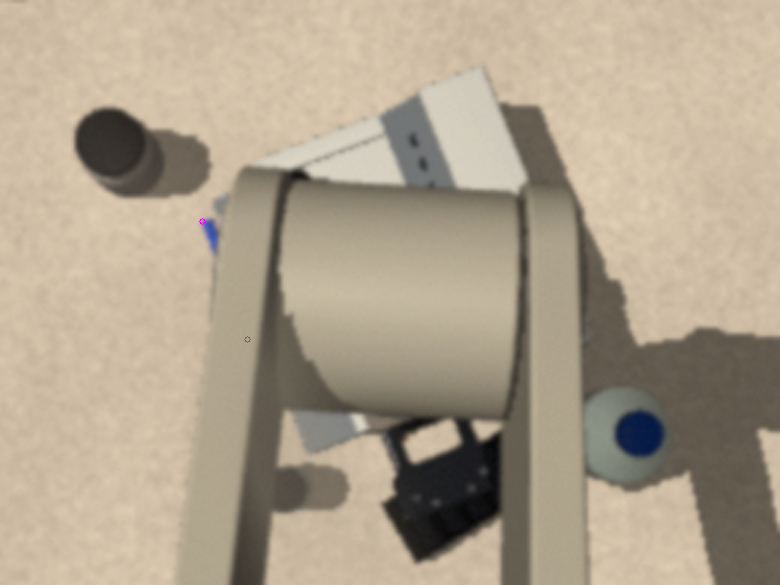

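The scene view shows the slide still on its latched marks (520,280)–(617,382), both keys up at (335,208) and (369,247), and the bystanders where they were. The robot is clear at z = 0.248, so I'm handing in.

```bash
python3 -c "
from plant import ticket
print(ticket.hand_in())"
```

```text
the job is handed in; nothing more can be done
None
```

The check reading is done and handed in at about 14 s of the 38 s allowed; the hand-in gives no verdict.

- **Slide:** I pushed it in with the shut fingertips until it hit the inner stop, about 66 mm past contact, where the force jumped to 30 N. When I backed off it came out to the 48 mm latched position, and both cameras showed that.
- **Green key:** I pressed it only after the slide had latched. It reached its hard stop with the fingertips at 86.1 mm (86 mm expected) and 22 N. I then lifted straight up to 248 mm.
- **Final picture:** The slide was still latched, both keys were up, and the jar, vial, bottle and case looked unmoved. The contact force was within noise.
- **Limits of the checks:** The latched position was judged only by eye. The plate sat 2–3 mm from where my fit of the photometer's position put it, the same offset as before the push. At the end the filters were under the hood, so I could not see them directly. Nothing came near them, and the slide moved slowly.

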